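# Seat a keyed power module in its test dock, lock it and switch on

### The job

Fit the blue power module into the bay of the test dock. It goes fully home only one way round, with the groove under the module over the brass coding rail in the bay; try it gently without forcing and, if it stands proud, lift it and turn it end for end. Once it is home, push the red lock slide fully over its shoulder, then throw the yellow supply switch fully over to on, and leave the things standing around where they are.

Things in the scene. Friction and masses are not known exactly. Their poses are not given: they have to be found in the camera images.
- dock: Grey test dock fixed on the bench, 104 wide (x) by 340 long (y). Origin: centre of its underside on the bench, z up. The open-topped bay is centred on the origin; the +y end carries the lock slide, the -y end the supply switch. The module's long axis goes along the dock's y, either end first; the right way round it rests on the bay floor, the wrong way it stops on the coding rail, 16 mm too high.
- bay_floor (a point): Centre of the bay floor, 12 mm above the bench, axes as the dock; bay inside 62 (x) by 156 (y). A brass coding rail 10 wide (x), 150 long (y), 16 high stands on the floor, its centre line 15 mm to +x or 15 mm to -x of this point: the side varies from start to start and is not given; see it from above or find it by trying the module.
- bay_mouth (a point): Centre of the bay's top opening, at the top of the flared lips, 58 mm above the bench. The upright walls end at 46 mm; the lips lean outward above them by about 7 mm.
- module_center (a point): Centre of the loose blue power module (about 0.6 kg), 60 mm above its underside. 150 long (its x), 56 wide (its y), 120 high with handle; stands upright, z up. Lower body 52 high, 150 long; on it an aluminium block 116 long, 52 to 80 mm high, leaving a 17 mm shoulder at each end. 3 mm clearance all round in the bay.
- module_groove (a point): Middle of the groove (the keying notch) under the module, 15 mm to the module's +y side of its centre line, 10 mm above its underside. The groove is 18 wide (y), 20 deep and runs the whole length (x), open at both ends. Orange strips on the aluminium block mark this side. Axes as the module.
- module_grip (a point): Middle of the module's black handle bar, 110 mm above the module's underside, same axes as the module. The bar is 100 long (module x), 14 thick (module y), 20 high (100 to 120 mm above the underside), with 20 mm free under it between two end posts. Grip it across its 14 mm thickness.
- lock (a joint): Lock slide position in m: 0 open (drawn back from the bay), 0.024 fully closed. It slides towards the dock's -y. It stays where it is left; about 2 N moves it. Closed, its blade (66 to 72 mm above the bench) lies over the shoulder of a module that is fully home; it runs against a module standing proud.
- lock_tab (a point): Centre of the red upright tab of the lock slide, 87 mm above the bench; the tab is 40 wide (dock x), 10 thick (dock y), its sides from 72 to 102 mm above the bench. Its outer face looks to the dock's +y; push it towards the dock's -y. Behind it (beyond +y) nothing stands higher than 72 mm. Axes as the dock.
- supply_switch (a joint): Supply switch lever angle in rad: 0 off (leaning 0.5 rad to the dock's -x), 1.0 fully on (leaning 0.5 rad to the dock's +x). It stays where it is left; about 1 N at the ball moves it. Hinge axis along the dock's y, 34 mm above the bench, 130 mm to the dock's -y of its origin.
- supply_switch_tip (a point): Centre of the yellow ball, 26 mm diameter, on the end of the switch lever, 80 mm from the hinge. Off: 38 mm to the dock's -x of the hinge; on: 38 mm to its +x; 104 mm above the bench at both ends. Push it to the dock's +x.
- mug_center (a point): Bystander: centre of a mug, 76 mm diameter (handle beside it), 90 high.
- jar_center (a point): Bystander: centre of a closed jar, 64 mm diameter, 85 high.
- tray_center (a point): Bystander: centre of a small empty grey parts tray, 100 by 140 by 35 high.
Not all that is in view belongs to the job. What is shaped like the part that bears module_center but purple is not meant.

How it is judged:
By the outcome, as a careful person would: the job done as asked, in the order asked, and still so for the second after the job is handed in, with the robot touching nothing.
It also fails if it takes over 72 s, if anything falls off the work surface, if the arm or the gripper's body presses on something with over 40 N, if the wrist force passes 120 N, or if a joint passes its speed limit or range.

### The arm

A 6-joint arm with a two-finger parallel gripper is mounted at the origin on the work surface. World frame = base frame: x ahead of the robot, y to its left, z up, the work surface at z = 0. Lengths are in m, angles in degrees, forces in N, time in s.
With the tool pointing down it reaches from about 0.275 to 0.975 m from the base axis. Payload 8.4 kg.
Tool frame: the origin (TCP) lies at the very end of the fingers, on their centre line; the grasp point (between the pads) lies 19 mm behind it (r.grip_depth is the z of the grasp point in the tool frame, in m); z points along the fingers, y is the direction in which the jaws open and shut (so a half turn about z gives the same grasp; the last joint's range is limited). The gripper opens to 92 mm and grips with 3 to 60 N. Pads are 20 mm wide; open, the fingers measure 128 mm over their backs; the gripper's body (75 mm by 189 mm) begins 69 mm behind the grasp point.
Start: joints at [63.461, 20.225, 93.587, -0, 66.188, -0.138], TCP at [0.278, 0.56, 0.215] pointing down, gripper open.
Joint ranges: [-150.9, 150.9], [-52.94, 120.26], [3.33, 152.33], [-74.26, 254.26], [0, 154.13], [-172.89, 172.89]. Speed limits (degrees/s): [127.2, 127.2, 159.86, 180, 180, 180].

### API

Orientations are given as a 3x3 rotation matrix whose columns are the frame's x, y, z axes.
In Python, from bench import r gives the robot as it stands.
- The arm moves only by the tool move_arm, never from a script. Its argument "motion" is a list of rows, each a list of 7 numbers: the opening, from 0 (shut) to 1 (fully open), then the shift along the tool's x, y, z in cm, then the turn, a rotation vector about the tool's x, y, z in degrees. A call has 1 to 10 rows; each row is the pose to reach, as a shift and turn from the pose measured when the call began, along the tool's axes at that moment; what a row does not reach only later rows make up. A row lasts 1/10 s, in which the tool goes at most 50 mm and 8.59 degrees, less where a joint would pass 70% of its speed; a pose out of reach is approached as far as the arm can. A call with a gripper value outside its range is refused whole. The fingers move at their own pace and stop on an object; the grip force is fixed at half the most. Time passes only in rows, so rows that repeat a pose let the fingers close. It gives the time, the measured TCP pose, the force and the opening at its end, in the units of the state.
- r.get_obs(): the state, without advancing time (a new reading comes with each control period).
- r.grab_frame(name): name is "scene" or "top"; returns the picture (384x512x3 uint8, blue, green, red); there is no depth.
- r.camera_params(name): a dict with "fx", "fy", "cx", "cy" (pixels), "world_to_cam" (4x4, takes a point from world to camera coordinates). Camera axes: x right, y down, z forward; pixel columns grow to the right and rows downward; lengths in m; the calibration is good to about 2 mm. A picture is of the moment at which its call begins. camera_params takes no time and is no camera call.
- r.finish_job(): hands the job in, once; it reports no verdict.
The state is a dict: "t": time; "q": joint angles; "dq": joint speeds; "effort": joint torques, N m; "position": TCP position; "orientation": TCP orientation; "contact_force": force on the tool from outside, world axes, zero at the start; "moment": the same for the moment, N m; "opening": finger opening in m.
Only numpy, scipy, OpenCV 4.12 (cv2) and the standard library are available. Lean on these libraries where they do the work, as an engineer would, in place of code of your own. Each camera call takes 0.05 s, during which the arm holds its last target.

## Working session

There is one attempt and no reset: what is moved stays moved. The work goes in short steps, Python scripts to look and compute and a tool call to move; the robot and the scene stay as the last step left them, time stands still between calls to the robot, and variables do not carry over. Pictures are saved under pics/ and viewed, and the job is handed in when it is done.

Besides the shell and the picture viewer there is one more tool, called after ">>>" by a JSON object that holds its "fn" and its "kwargs", one argument or row to a line. move_arm: Moves the arm, as the interface text tells. Its arguments: {"type":"object","properties":{"motion":{"type":"array"}},"required":["motion"]}

```bash
mkdir -p pics; ls
python3 - <<'E'
from bench import r
import cv2,numpy as np
for n in("scene","top"):
    cv2.imwrite(f"pics/{n}0.png",r.grab_frame(n)); p=r.camera_params(n); print(n,p["fx"],p["cx"],p["cy"]); print(np.round(p["world_to_cam"],4))
print(r.get_obs())
E
```

```text
pics
scene 352.5941736652438 248.24622583317702 188.15813650642863
[[-0.1843  0.9828 -0.0049  0.1107]
 [ 0.53    0.0952 -0.8427 -0.1946]
 [-0.8277 -0.1579 -0.5384  1.2529]
 [ 0.      0.      0.      1.    ]]
top 406.30796581324927 263.02888809542463 186.26386085553278
[[-0.0013 -0.9999 -0.013   0.0112]
 [-0.992   0.0029 -0.1266  0.5647]
 [ 0.1266  0.0128 -0.9919  1.0046]
 [ 0.      0.      0.      1.    ]]
{'t': 0.1, 'q': array([ 6.34617088e+01,  2.02590406e+01,  9.36231265e+01, -3.21523792e-04,
        6.61899407e+01, -1.36176278e-01]), 'dq': array([ 0.05314065, -0.09292658, -0.18204554,  0.01175494, -0.05305995,
       -0.06606269]), 'effort': array([-3.80305037e-04, -5.94903660e+01, -3.34930694e+01,  6.99687540e-02,
        1.85171748e-02, -5.28876365e-05]), 'position': array([0.27770816, 0.55941855, 0.2139457 ]), 'orientation': array([[-8.95696357e-01,  4.44665859e-01, -5.57707488e-04],
       [ 4.44666208e-01,  8.95695646e-01, -1.12820937e-03],
       [-2.14001721e-06, -1.25852669e-03, -9.99999208e-01]]), 'contact_force': array([-0.13845062, -0.59595529, -0.84787197]), 'moment': array([-0.02046643,  0.01155437,  0.03084708]), 'opening': 0.09171790203169818}
```

View pics/scene0.png

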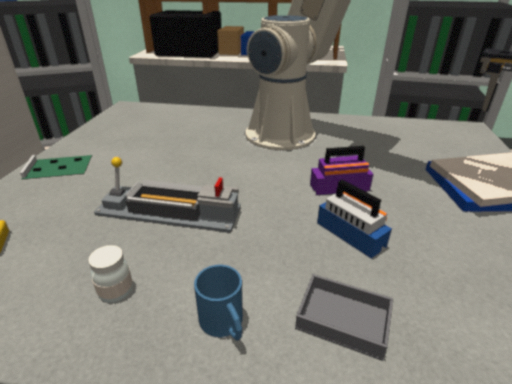

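View pics/top0.png

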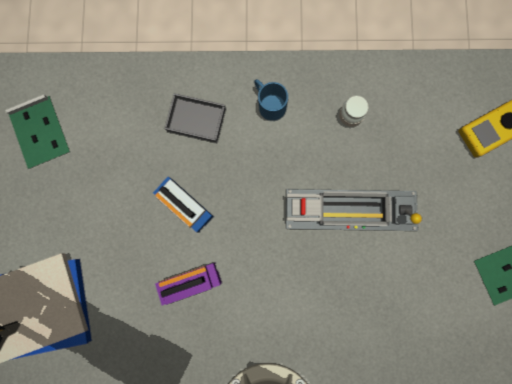

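The blue module is near top (183,204), the purple decoy near (188,283), and the dock near (352,210). The blue one matches the description, so I'll enlarge it and the dock to confirm.

Run:
```python
import cv2,numpy as np
t=cv2.imread("pics/top0.png")
a=cv2.resize(t[180:240,275:430],None,fx=5,fy=5,interpolation=cv2.INTER_CUBIC)
b=cv2.resize(t[170:240,145:220],None,fx=4,fy=4,interpolation=cv2.INTER_CUBIC)
c=np.zeros((590,780,3),np.uint8); c[:300,:775]=a; c[305:585,:300]=b
s=cv2.imread("pics/scene0.png"); d=cv2.resize(s[145:235,90:245],None,fx=3,fy=3,interpolation=cv2.INTER_CUBIC); c[305:575,305:770]=d
cv2.imwrite("pics/crop0.png",c)
```

```text
(no output)
```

View pics/crop0.png

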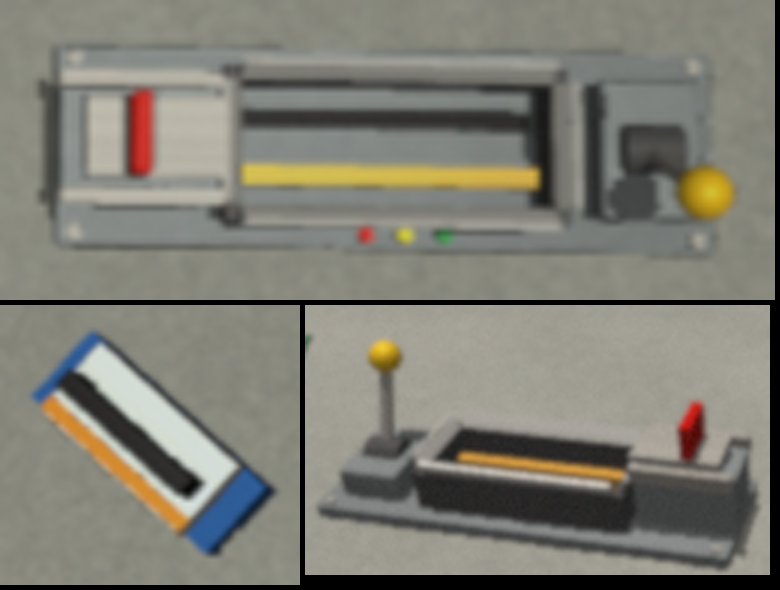

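Crop: the rail lies in the lower (robot-side) half of the bay, which is dock -x. The module is blue with its orange strips on its lower-left side. Now measuring.

```bash
cat > h.py <<'E'
import cv2,numpy as np
from bench import r
P={n:r.camera_params(n) for n in("scene","top")}
def ray(n,px,z):
    p=P[n];T=np.array(p["world_to_cam"]);R=T[:3,:3];o=-R.T@T[:3,3]
    px=np.atleast_2d(px).astype(float)
    d=np.c_[(px[:,0]-p["cx"])/p["fx"],(px[:,1]-p["cy"])/p["fy"],np.ones(len(px))]@R
    return o+d*((z-o[2])/d[:,2])[:,None]
def proj(n,X):
    p=P[n];T=np.array(p["world_to_cam"]);c=np.atleast_2d(X)@T[:3,:3].T+T[:3,3]
    return np.c_[c[:,0]/c[:,2]*p["fx"]+p["cx"],c[:,1]/c[:,2]*p["fy"]+p["cy"]]
def mask(im,h0,h1,s0,v0,box,s1=255,v1=255):
    m=cv2.inRange(cv2.cvtColor(im,cv2.COLOR_BGR2HSV),(h0,s0,v0),(h1,s1,v1))
    k=np.zeros_like(m);x0,y0,x1,y1=box;k[y0:y1,x0:x1]=m[y0:y1,x0:x1]
    n,l,st,_=cv2.connectedComponentsWithStats(k)
    return (l==1+st[1:,4].argmax()).astype(np.uint8)
def rect(n,m,z):
    c=max(cv2.findContours(m,0,1)[0],key=cv2.contourArea).reshape(-1,2)
    ys,xs=np.nonzero(m)
    pts=np.concatenate([np.c_[xs+a,ys+b] for a in(-.5,.5) for b in(-.5,.5)])
    w=ray(n,pts,z)[:,:2]
    (cx,cy),(a,b),_=R=cv2.minAreaRect((w*1000).astype(np.float32))
    B=cv2.boxPoints(R);e=B[1]-B[0];f=B[2]-B[1];e=e if np.hypot(*e)>np.hypot(*f) else f
    ce=ray(n,np.c_[xs,ys].mean(0),z)[0,:2]*1000
    cov=np.cov((ray(n,np.c_[xs,ys],z)[:,:2]).T);v=np.linalg.eigh(cov)[1][:,1]
    return np.round([cx,cy,max(a,b),min(a,b),np.degrees(np.arctan2(e[1],e[0]))%180,np.degrees(np.arctan2(v[1],v[0]))%180,*ce],1)
E
python3 - <<'E'
from h import *
t=cv2.imread("pics/top0.png");s=cv2.imread("pics/scene0.png")
print("rect: cx cy L W ang pcaang centroid")
m=mask(t,15,35,110,90,(315,205,392,224)); print("rail",rect("top",m,.028))
m=mask(t,0,8,150,60,(295,190,312,222)); print("tab",rect("top",m,.102))
m=mask(t,15,35,150,90,(405,205,425,228)); print("ball top",rect("top",m,.104))
m=mask(s,15,35,150,90,(105,150,128,172)); print("ball scene",rect("scene",m,.104))
m=mask(t,100,125,120,40,(145,170,220,240)); 
m=((cv2.inRange(cv2.cvtColor(t,cv2.COLOR_BGR2HSV),(100,120,40),(125,255,255))>0)).astype(np.uint8);k=np.zeros_like(m);k[170:240,145:220]=m[170:240,145:220];print("blue",rect("top",k,.052))
m=mask(t,0,180,0,0,(158,180,205,228),255,75); print("bar",rect("top",m,.120))
m=mask(t,8,20,150,100,(145,170,220,240)); print("orange",rect("top",m,.080))
E
```

```text
rect: cx cy L W ang pcaang centroid
rail [ 491.2 -218.   152.8   12.7   89.9   88.7  491.7 -218.3]
tab [508.7 -84.6  40.6   9.5 179.2 178.  508.4 -84.7]
ball top [ 480.7 -351.2   26.    23.5   89.9   69.7  479.7 -350.4]
ball scene [ 472.2 -352.2   56.5   21.2   28.7   33.8  472.2 -352.1]
blue [518.8 212.5 156.6  58.5  48.6  48.8 496.5 187. ]
bar [518.2 211.6 106.8  16.3  48.3  48.8 517.7 211.6]
orange [502.8 228.3 116.2  10.5  48.4  48.7 502.8 228.3]
```

Run:
```python
from h import *
t=cv2.imread("pics/top0.png");s=cv2.imread("pics/scene0.png")
C=[]
for n,im,b in(("top",t,(405,205,425,228)),("scene",s,(105,150,128,172))):
    m=mask(im,12,38,120,70,b);ys,xs=np.nonzero(m);(c,rr)=cv2.minEnclosingCircle(np.c_[xs,ys].astype(np.float32));print(n,xs.mean(),ys.mean(),c,rr,m.sum());C.append((n,(xs.mean(),ys.mean())))
A=[];B=[]
for n,px in C:
    p=P[n];T=np.array(p["world_to_cam"]);a=(px[0]-p["cx"])/p["fx"];b=(px[1]-p["cy"])/p["fy"]
    for k,u in((0,a),(1,b)): A.append(T[k,:3]-u*T[2,:3]);B.append(u*T[2,3]-T[k,3])
X,res,_,_=np.linalg.lstsq(np.array(A),np.array(B),rcond=None);print("ball3d",X*1000,res)
for n,px in C: print(n,proj(n,X),px)
for n in P:
    T=np.array(P[n]["world_to_cam"]);print(n,"cam pos",-T[:3,:3].T@T[:3,3])
L=cv2.createLineSegmentDetector().detect(cv2.cvtColor(t,cv2.COLOR_BGR2GRAY)[180:240,275:430])[0].reshape(-1,4)+[275,180,275,180]
for l in L:
    if np.hypot(l[2]-l[0],l[3]-l[1])>28:
        w=ray("top",l.reshape(2,2),.046)[:,:2]*1000;d=w[1]-w[0]
        print(np.round(l),np.round(w.ravel()),round(np.degrees(np.arctan2(d[1],d[0]))%180,1))
```

```text
top 415.8315789473684 218.0 (415.8846130371094, 217.73077392578125) 5.596215724945068 95
scene 116.0246913580247 161.44444444444446 (116.0, 161.5) 5.02503776550293 81
ball3d [ 478.9789674  -348.73842848  107.81751935] [1.45472209e-06]
top [[415.50171664 218.16245732]] (np.float64(415.8315789473684), np.float64(218.0))
scene [[115.6816799  161.38560778]] (np.float64(116.0246913580247), np.float64(161.44444444444446))
scene cam pos [1.16063203 0.10758508 0.51117899]
top cam pos [ 0.432975   -0.00321751  1.06801983]
[289. 220. 322. 220.] [ 478.  -56.  478. -137.] 89.6
[381. 213. 324. 212.] [ 496. -285.  498. -144.] 89.0
[324. 216. 381. 217.] [ 488. -144.  486. -284.] 89.2
[378. 206. 323. 205.] [ 513. -279.  515. -141.] 89.2
[324. 194. 384. 195.] [ 544. -145.  540. -296.] 88.5
[324. 201. 379. 202.] [ 525. -145.  524. -283.] 89.3
[289. 196. 318. 196.] [ 538.  -57.  538. -129.] 89.5
[378. 198. 323. 197.] [ 532. -280.  535. -142.] 88.7
[283. 227. 283. 197.] [461. -40. 536. -40.] 179.6
[288. 227. 332. 228.] [ 459.  -53.  458. -162.] 89.1
[384. 191. 338. 190.] [ 551. -296.  553. -180.] 89.0
[333. 230. 287. 230.] [ 454. -165.  453.  -50.] 90.3
```

```bash
cat >> h.py <<'E'
def go(pos,yaw_y):
    """shift cm, rotvec deg in the tool axes to reach pos (mm) with tool y at world angle yaw_y, tool down"""
    from scipy.spatial.transform import Rotation as Ro
    o=r.get_obs();R=np.array(o["orientation"]);a=np.radians(yaw_y)
    y=np.array([np.cos(a),np.sin(a),0]);z=np.array([0,0,-1.]);G=np.c_[np.cross(y,z),y,z]
    print("t",o["t"],"pos",np.round(o["position"]*1000,1),"yawy",round(np.degrees(np.arctan2(R[1,1],R[0,1])),2),"op",round(o["opening"],4),"F",np.round(o["contact_force"],1))
    print("shift cm",np.round(R.T@(np.array(pos)/10-o["position"]*100),2),"turn",np.round(np.degrees(Ro.from_matrix(R.T@G).as_rotvec()),2))
E
python3 -c "
from h import *
go((518.5,212.7,200),-41.5)"
```

```text
t 0.1 pos [277.7 559.4 213.9] yawy 63.6 op 0.0917 F [-0.1 -0.6 -0.8]
shift cm [-36.99 -20.35   1.42] turn [-5.000e-02  7.000e-02  1.051e+02]
```

>>> {"fn": "move_arm", "kwargs": {
  "motion": [
    [1,-37,-20.3,1.4,0,0,105],
    [1,-37,-20.3,1.4,0,0,105],
    [1,-37,-20.3,1.4,0,0,105],
    [1,-37,-20.3,1.4,0,0,105],
    [1,-37,-20.3,1.4,0,0,105],
    [1,-37,-20.3,1.4,0,0,105],
    [1,-37,-20.3,1.4,0,0,105],
    [1,-37,-20.3,1.4,0,0,105],
    [1,-37,-20.3,1.4,0,0,105],
    [1,-37,-20.3,1.4,0,0,105]
  ]
}}

```text
t: 1.1
position: [0.5203, 0.2102, 0.1997]
orientation: [[0.389, 0.921, -0.001], [0.921, -0.389, -0.002], [-0.002, 0.0, -1.0]]
contact_force: [-0.2, 0.3, -0.0]
opening: 0.092
```

```bash
python3 -c "
from h import *
go((518.5,212.7,200),-41.5)"
```

```text
t 1.1 pos [520.3 210.2 199.7] yawy -22.9 op 0.092 F [-0.2  0.3 -0. ]
shift cm [ 0.16 -0.26 -0.03] turn [ 0.03  0.11 18.6 ]
```

>>> {"fn": "move_arm", "kwargs": {
  "motion": [
    [1,0.2,-0.3,0,0,0,8.5],
    [1,0.2,-0.3,0,0,0,17],
    [1,0.2,-0.3,0,0,0,18.6],
    [1,0.2,-0.3,0,0,0,18.6],
    [1,0.2,-0.3,4,0,0,18.6],
    [1,0.2,-0.3,6,0,0,18.6],
    [1,0.2,-0.3,6,0,0,18.6]
  ]
}}

```text
t: 1.8
position: [0.5161, 0.2122, 0.137]
orientation: [[0.661, 0.75, -0.006], [0.75, -0.662, -0.004], [-0.007, -0.002, -1.0]]
contact_force: [0.1, 0.2, 0.7]
opening: 0.0916
```

```bash
python3 -c "
from h import *
go((518.5,212.7,92),-41.5)
s=r.grab_frame('scene');cv2.imwrite('pics/s1.png',cv2.resize(s[120:280,270:430],None,fx=3.5,fy=3.5))"
```

```text
t 1.8 pos [516.1 212.2 137. ] yawy -41.42 op 0.0916 F [0.1 0.2 0.7]
shift cm [0.22 0.15 4.49] turn [-0.09  0.38  0.08]
```

View pics/s1.png

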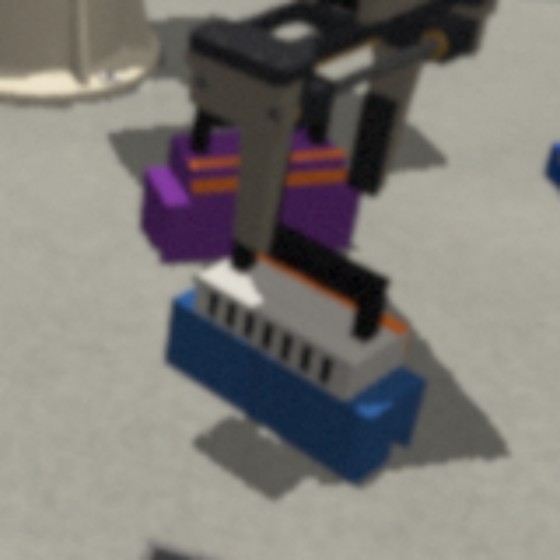

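The view shows the fingers straddling the blue module's bar at about the middle. I'll lower and close.

>>> {"fn": "move_arm", "kwargs": {
  "motion": [
    [1,0.2,0.15,2,0,0.4,0],
    [1,0.2,0.15,4.5,0,0.4,0],
    [1,0.2,0.15,4.5,0,0.4,0],
    [0,0.2,0.15,4.5,0,0.4,0],
    [0,0.2,0.15,4.5,0,0.4,0],
    [0,0.2,0.15,4.5,0,0.4,0],
    [0,0.2,0.15,4.5,0,0.4,0],
    [0,0.2,0.15,4.5,0,0.4,0],
    [0,0.2,0.15,4.5,0,0.4,0]
  ]
}}

```text
t: 2.75
position: [0.5197, 0.2131, 0.094]
orientation: [[0.662, 0.75, 0.002], [0.75, -0.662, 0.002], [0.003, -0.0, -1.0]]
contact_force: [-0.3, -0.2, 0.0]
opening: 0.0463
```

```bash
python3 -c "
from h import *
go((518.5,212.7,240),-1)"
```

```text
t 2.75 pos [519.7 213.1  94. ] yawy -41.43 op 0.0463 F [-0.3 -0.2  0. ]
shift cm [ -0.07  -0.07 -14.6 ] turn [ 4.000e-02 -1.700e-01 -4.043e+01]
```

>>> {"fn": "move_arm", "kwargs": {
  "motion": [
    [0,0,0,0,0,0,0],
    [0,0,0,0,0,0,0],
    [0,0,0,0,0,0,0],
    [0,0,0,0,0,0,0],
    [0,0,0,0,0,0,0],
    [0,0,0,0,0,0,0],
    [0,0,0,0,0,0,0]
  ]
}}

```text
t: 3.45
position: [0.5194, 0.2131, 0.0938]
orientation: [[0.662, 0.75, 0.001], [0.75, -0.662, 0.002], [0.002, -0.001, -1.0]]
contact_force: [-0.5, 0.8, -2.5]
opening: 0.0137
```

>>> {"fn": "move_arm", "kwargs": {
  "motion": [
    [0,0,0,-2,0,0,0],
    [0,0,0,-5,0,0,0],
    [0,0,0,-9,0,0,0],
    [0,0,0,-11,0,0,0],
    [0,0,0,-11,0,0,0]
  ]
}}

```text
t: 3.95
position: [0.5209, 0.2133, 0.2064]
orientation: [[0.662, 0.75, 0.006], [0.75, -0.662, 0.004], [0.007, 0.002, -1.0]]
contact_force: [-0.2, 0.6, -6.1]
opening: 0.0138
```

Run:
```python
from h import *
go((507,-219,205),-1)
t=r.grab_frame("top");s=r.grab_frame("scene")
cv2.imwrite('pics/t2.png',t);cv2.imwrite('pics/s2.png',s)
cv2.imwrite('pics/c2.png',np.hstack([cv2.resize(s[90:270,260:420],(480,540)),cv2.resize(t[140:260,130:230],None,fx=3,fy=4.5)]))
```

```text
t 3.95 pos [520.9 213.3 206.4] yawy -41.43 op 0.0138 F [-0.2  0.6 -6.1]
shift cm [-33.33  27.57  -0.04] turn [  0.23  -0.34 -40.43]
```

View pics/c2.png

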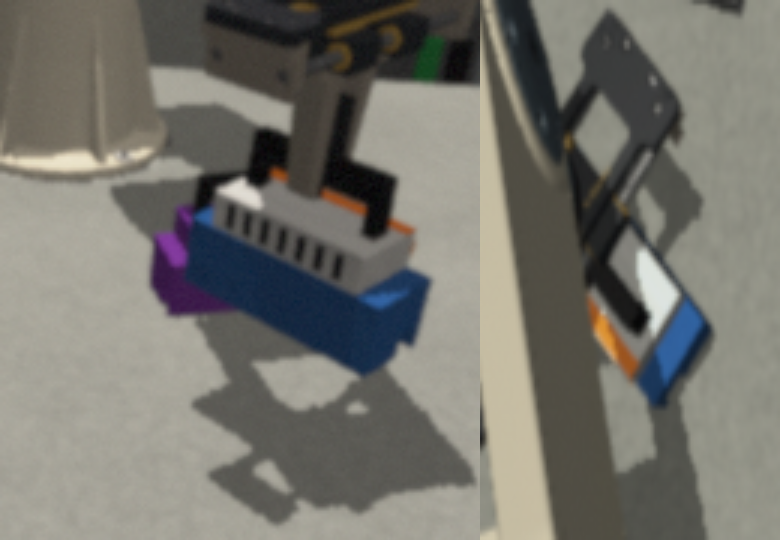

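The module is held level, with the groove and orange side unchanged. I'll carry it above the bay.

>>> {"fn": "move_arm", "kwargs": {
  "motion": [
    [0,-2,1.7,-1,0,0,-3],
    [0,-5,4.1,-2,0,0,-7],
    [0,-8.5,7,-2,0,0,-12],
    [0,-12,10,-2,0,0,-17],
    [0,-16,13.2,-2,0,0,-22],
    [0,-20,16.5,-2,0,0,-27],
    [0,-24,19.9,-2,0,0,-32],
    [0,-28,23.2,-2,0,0,-36],
    [0,-31.5,26,-2,0,0,-39],
    [0,-33.3,27.6,-2,0,0,-40.4]
  ]
}}

```text
t: 5.05
position: [0.5034, -0.223, 0.2195]
orientation: [[0.018, 1.0, -0.003], [1.0, -0.018, 0.002], [0.002, -0.003, -1.0]]
contact_force: [1.3, 0.3, -5.1]
opening: 0.0135
```

>>> {"fn": "move_arm", "kwargs": {
  "motion": [
    [0,0,0,0,0,0,0]
  ]
}}

```text
t: 5.15
position: [0.5023, -0.226, 0.2172]
orientation: [[0.02, 1.0, -0.006], [1.0, -0.02, 0.002], [0.002, -0.006, -1.0]]
contact_force: [-0.6, 0.4, -5.3]
opening: 0.0138
```

Run:
```python
from h import *
go((507,-219,226),-1)
t=r.grab_frame("top");s=r.grab_frame("scene")
cv2.imwrite('pics/t3.png',t);cv2.imwrite('pics/s3.png',s)
cv2.imwrite('pics/c3.png',np.hstack([cv2.resize(s[70:240,80:260],(510,480)),cv2.resize(t[140:260,270:440],(290,480))]))
```

```text
t 5.15 pos [ 502.3 -226.   217.2] yawy -1.16 op 0.0138 F [-0.6  0.4 -5.3]
shift cm [ 0.71  0.45 -0.88] turn [-0.33 -0.11 -0.16]
```

View pics/c3.png

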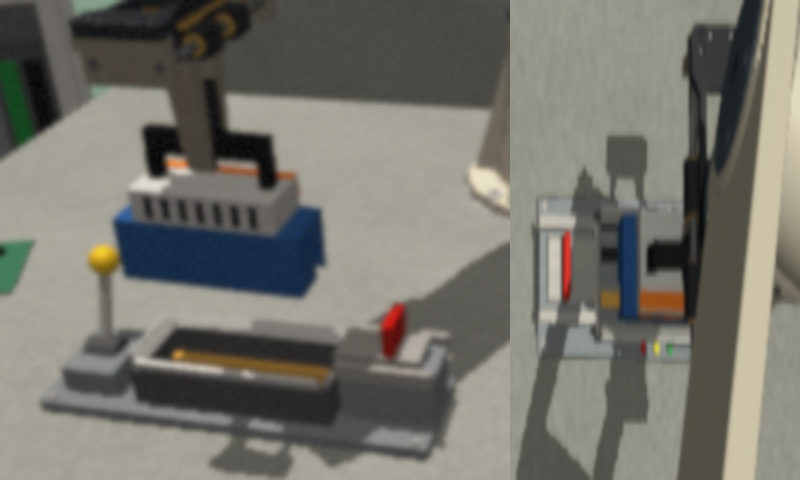

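The orange side faces the robot, the same side as the rail. I'll go to just above the lips and check the alignment.

>>> {"fn": "move_arm", "kwargs": {
  "motion": [
    [0,0.7,0.45,1,0,0,0],
    [0,0.7,0.45,3,0,0,0],
    [0,0.7,0.45,4.7,0,0,0],
    [0,0.7,0.45,5.2,0,0,0],
    [0,0.7,0.45,5.2,0,0,0],
    [0,0.7,0.45,5.2,0,0,0]
  ]
}}

```text
t: 5.85
position: [0.5065, -0.2153, 0.1652]
orientation: [[0.019, 1.0, -0.007], [1.0, -0.019, 0.004], [0.004, -0.007, -1.0]]
contact_force: [-0.2, -0.4, -4.5]
opening: 0.0139
```

Run:
```python
from h import *
go((507,-219,165),-1)
t=r.grab_frame("top");s=r.grab_frame("scene")
cv2.imwrite('pics/t4.png',t);cv2.imwrite('pics/s4.png',s)
cv2.imwrite('pics/c4.png',np.hstack([cv2.resize(s[100:240,90:250],(480,420),interpolation=2),cv2.resize(t[180:240,280:340],(300,300),interpolation=2)[:420] if 0 else cv2.copyMakeBorder(cv2.resize(t[180:240,280:340],(300,300),interpolation=2),0,120,0,0,0)]))
# predicted edges of the module from the held pose
o=r.get_obs();c=o["position"]*1000;a=np.radians(89)
zt=c[2]-94
for z in(zt+52,):
  for sx in(75,-75):
    for sy in(28,-28):
      x=c[:2]+sx*np.array([np.cos(a),np.sin(a)])+sy*np.array([-np.sin(a),np.cos(a)])
      X=np.r_[x,z]/1000;print(sx,sy,np.round(x,1),"scene",np.round(proj("scene",X),1),"top",np.round(proj("top",X),1))
```

```text
t 5.85 pos [ 506.5 -215.3  165.2] yawy -1.1 op 0.0139 F [-0.2 -0.4 -4.5]
shift cm [-0.37  0.06  0.02] turn [-0.4  -0.22 -0.1 ]
75 28 [ 480.  -140.4] scene [[197.7 163. ]] top [[327.5 217.6]]
75 -28 [ 536.  -141.3] scene [[189.4 175.1]] top [[327.4 193.5]]
-75 28 [ 477.4 -290.3] scene [[137.3 157.2]] top [[392.6 218.6]]
-75 -28 [ 533.4 -291.3] scene [[125.8 168.6]] top [[392.  194.5]]
```

View pics/c4.png

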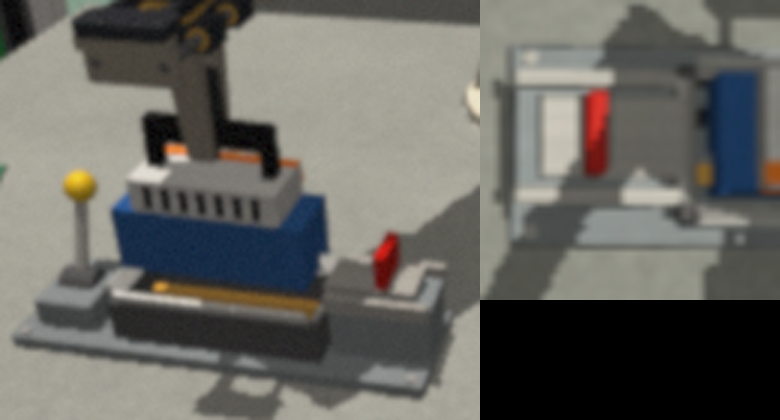

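Measured: the module sits about 2.5 mm further to +y in the grip than the TCP, from the blue left edge at 326.4 against 327.5 in top and about +1.5 px in scene. I'll aim the TCP at y = -221.5 and lower in stages.

>>> {"fn": "move_arm", "kwargs": {
  "motion": [
    [0,-0.3,0.1,0,-0.4,-0.2,0],
    [0,-0.6,0.1,0,-0.4,-0.2,0],
    [0,-0.6,0.1,0.6,-0.4,-0.2,0],
    [0,-0.6,0.1,1.4,-0.4,-0.2,0],
    [0,-0.6,0.1,2,-0.4,-0.2,0],
    [0,-0.6,0.1,2.5,-0.4,-0.2,0],
    [0,-0.6,0.1,2.5,-0.4,-0.2,0]
  ]
}}

```text
t: 6.65
position: [0.5069, -0.2212, 0.1397]
orientation: [[0.02, 1.0, -0.0], [1.0, -0.02, 0.001], [0.001, -0.001, -1.0]]
contact_force: [-0.3, 1.0, -6.2]
opening: 0.0138
```

Run:
```python
from h import *
go((507.5,-221.5,106),-1)
t=r.grab_frame("top");s=r.grab_frame("scene")
cv2.imwrite('pics/c5.png',np.hstack([cv2.resize(s[100:240,90:250],(480,420),interpolation=2),cv2.copyMakeBorder(cv2.resize(t[180:240,280:340],(300,300),interpolation=2),0,120,0,0,0)]))
```

```text
t 6.65 pos [ 506.9 -221.2  139.7] yawy -1.13 op 0.0138 F [-0.3  1.  -6.2]
shift cm [-0.03  0.06  3.37] turn [-0.03 -0.06 -0.13]
```

View pics/c5.png

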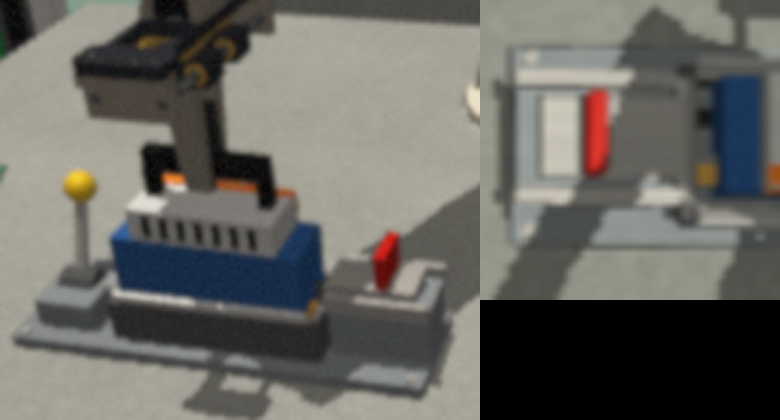

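Run:
```python
from h import *
for nm,px,z in(("wall edge",(322,206),.046),("wall edge",(323.4,206),.058),("wall edge inner",(322,206),.072),("module end",(327.6,200),.098),("module end",(327.6,200),.0976),("rail +y end",(323.4,215),.028),("mod top +x edge",(335,195),.098),("mod top -x",(335,218.6),.098)):
    print(nm,px,np.round(ray("top",px,z)*1000,1))
print(proj("top",[[.507,-.141,.046],[.507,-.144,.098],[.492,-.144,.028]]))
```

```text
wall edge (322, 206) [[ 512.9 -138.4   46. ]]
wall edge (323.4, 206) [[ 512.  -140.3   58. ]]
wall edge inner (322, 206) [[ 510.9 -134.9   72. ]]
module end (327.6, 200) [[ 523.2 -145.1   98. ]]
module end (327.6, 200) [[ 523.2 -145.2   97.6]]
rail +y end (323.4, 215) [[ 491.3 -143.9   28. ]]
mod top +x edge (335, 195) [[ 535.2 -163.1   98. ]]
mod top -x (335, 218.6) [[ 478.8 -161.8   98. ]]
[[323.09298719 208.3480699 ]
 [327.2633246  206.76255317]
 [323.44554793 214.7266144 ]]
```

By ray, the module's +y end is at y = -145 (target -144) and its sides are at x = 479 and 535 (centre 507), so it is within clearance. I'll continue down gently.

>>> {"fn": "move_arm", "kwargs": {
  "motion": [
    [0,0,0,0.5,0,0,0],
    [0,0,0,1,0,0,0],
    [0,0,0,1.5,0,0,0],
    [0,0,0,1.9,0,0,0],
    [0,0,0,2.2,0,0,0],
    [0,0,0,2.2,0,0,0]
  ]
}}

```text
t: 7.35
position: [0.5085, -0.2183, 0.1209]
orientation: [[0.021, 1.0, 0.002], [1.0, -0.021, 0.005], [0.005, 0.002, -1.0]]
contact_force: [-3.8, 22.7, 22.9]
opening: 0.0135
```

Run:
```python
from h import *
go((507.5,-219.5,106),-1)
t=r.grab_frame("top");s=r.grab_frame("scene")
cv2.imwrite('pics/t6.png',t);cv2.imwrite('pics/s6.png',s)
cv2.imwrite('pics/c6.png',np.hstack([cv2.resize(s[100:240,90:250],(480,420),interpolation=2),cv2.copyMakeBorder(cv2.resize(t[180:240,280:340],(300,300),interpolation=2),0,120,0,0,0)]))
o=r.get_obs();print(o["contact_force"],o["moment"],o["position"])
```

```text
t 7.35 pos [ 508.5 -218.3  120.9] yawy -1.2 op 0.0135 F [-3.8 22.7 22.9]
shift cm [-0.13 -0.1   1.49] turn [ 0.13 -0.29 -0.2 ]
[-2.10782889 23.24488245 21.80164791] [ 3.75455014  0.67400896 -0.01322105] [ 0.5084897  -0.21840704  0.12101699]
```

View pics/c6.png

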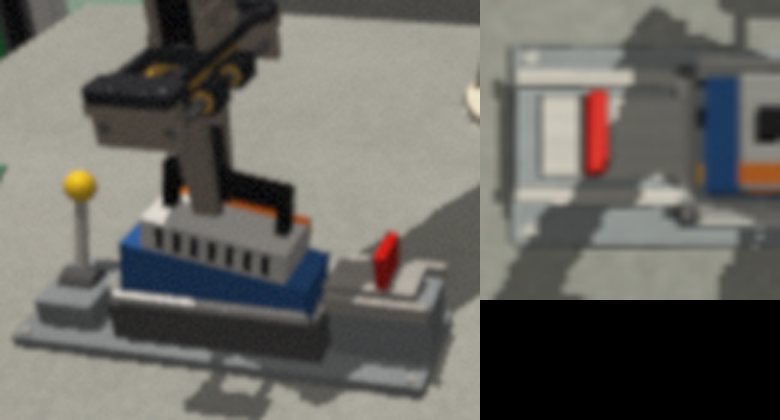

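The module tipped: its -y end caught on the -y lip and it pivoted in the grip, with about 23 N on it. I'll lift and measure the tilt.

>>> {"fn": "move_arm", "kwargs": {
  "motion": [
    [0,0,0,-1,0,0,0],
    [0,0,0,-2.5,0,0,0],
    [0,0,0,-4.5,0,0,0],
    [0,0,0,-5,0,0,0],
    [0,0,0,-5,0,0,0]
  ]
}}

```text
t: 7.95
position: [0.509, -0.2191, 0.1718]
orientation: [[0.021, 1.0, 0.005], [1.0, -0.021, 0.004], [0.004, 0.004, -1.0]]
contact_force: [-0.9, 0.4, -5.8]
opening: 0.0141
```

Run:
```python
from h import *
go((507.5,-219.5,160),-1)
t=r.grab_frame("top");s=r.grab_frame("scene")
cv2.imwrite('pics/t7.png',t);cv2.imwrite('pics/s7.png',s)
cv2.imwrite('pics/c7.png',np.hstack([cv2.resize(s[100:240,90:250],(480,420),interpolation=2),cv2.copyMakeBorder(cv2.resize(t[180:240,280:340],(300,300),interpolation=2),0,120,0,0,0)]))
```

```text
t 7.95 pos [ 509.  -219.1  171.8] yawy -1.2 op 0.0141 F [-0.9  0.4 -5.8]
shift cm [-0.04 -0.16  1.18] turn [ 0.26 -0.22 -0.2 ]
```

View pics/c7.png

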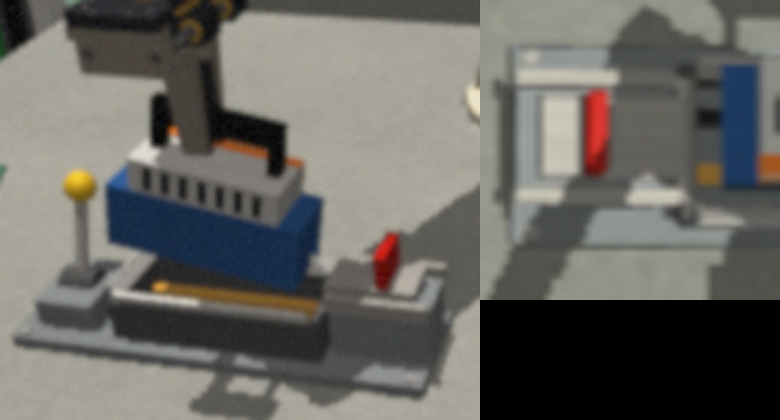

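```bash
cat >> h.py <<'E'
def rayx(n,px,x):
    p=P[n];T=np.array(p["world_to_cam"]);R=T[:3,:3];o=-R.T@T[:3,3]
    d=np.array([(px[0]-p["cx"])/p["fx"],(px[1]-p["cy"])/p["fy"],1])@R
    return (o+d*((x-o[0])/d[0]))*1000
def bluelines(s,box=(90,90,260,240)):
    """lower edge of the blue front face, col by col -> line in world on the front plane"""
    x0,y0,x1,y1=box
    hs=cv2.cvtColor(s,cv2.COLOR_BGR2HSV);m=cv2.inRange(hs,(100,110,25),(130,255,255))
    k=np.zeros_like(m);k[y0:y1,x0:x1]=m[y0:y1,x0:x1]
    n,l,st,_=cv2.connectedComponentsWithStats(k);m=(l==1+st[1:,4].argmax())
    cols=np.nonzero(m.any(0))[0];bot={c:np.nonzero(m[:,c])[0].max()+.5 for c in cols}
    cs=np.array(cols);b=np.array([bot[c] for c in cs]);return cs,b
E
python3 - <<'E'
from h import *
for f in(4,7):
    s=cv2.imread(f"pics/s{f}.png");c,b=bluelines(s);print(f,c[0],c[-1]);print(list(zip(c.tolist(),b.tolist()))[::6])
    k=(c>c[0]+6)&(c<c[0]+55);W=np.array([rayx("scene",(u,v),.536) for u,v in zip(c[k],b[k])])
    p=np.polyfit(W[:,1],W[:,2],1);print("slope deg",np.degrees(np.arctan(p[0])),"z at y=-220",np.polyval(p,-220), "left corner y",rayx("scene",(c[0],b[3]),.536))
E
```

```text
4 128 197
[(128, 172.5), (134, 187.5), (140, 190.5), (146, 190.5), (152, 191.5), (158, 192.5), (164, 193.5), (170, 193.5), (176, 194.5), (182, 195.5), (188, 196.5), (194, 192.5)]
slope deg -2.071759040170128 z at y=-220 70.01741576198027 left corner y [ 536.         -294.72257608   74.6851104 ]
7 126 196
[(126, 168.5), (132, 180.5), (138, 182.5), (144, 185.5), (150, 186.5), (156, 188.5), (162, 190.5), (168, 191.5), (174, 193.5), (180, 194.5), (186, 196.5), (192, 184.5)]
slope deg -12.524512899991807 z at y=-220 79.38496683580736 left corner y [ 536.         -295.25716088   96.24872054]
```

The module has pivoted about 10° in the grip, +y end low. I'll tilt the tool by the same amount so the module comes level, staying above the lips.

>>> {"fn": "move_arm", "kwargs": {
  "motion": [
    [0,0,-0.1,0,0,4,0],
    [0,0.2,-0.1,0,0,8,0],
    [0,0.3,-0.1,0,0,10,0],
    [0,0.3,-0.1,0,0,10,0],
    [0,0.3,-0.1,0,0,10,0]
  ]
}}

```text
t: 8.55
position: [0.5065, -0.2158, 0.1694]
orientation: [[0.021, 1.0, 0.004], [0.984, -0.021, 0.178], [0.178, 0.0, -0.984]]
contact_force: [-0.0, -0.0, -5.8]
opening: 0.0134
```

Run:
```python
from h import *
go((507.5,-216,160),-1)
t=r.grab_frame("top");s=r.grab_frame("scene")
cv2.imwrite('pics/t8.png',t);cv2.imwrite('pics/s8.png',s)
cv2.imwrite('pics/c8.png',np.hstack([cv2.resize(s[100:240,90:250],(480,420),interpolation=2),cv2.copyMakeBorder(cv2.resize(t[180:240,280:340],(300,300),interpolation=2),0,120,0,0,0)]))
c,b=bluelines(s);k=(c>c[0]+6)&(c<c[0]+55);W=np.array([rayx("scene",(u,v),.536) for u,v in zip(c[k],b[k])])
p=np.polyfit(W[:,1],W[:,2],1);print("slope deg",np.degrees(np.arctan(p[0])),"z at y=-220",np.polyval(p,-220),c[0],c[-1])
```

```text
t 8.55 pos [ 506.5 -215.8  169.4] yawy -1.23 op 0.0134 F [-0.  -0.  -5.8]
shift cm [-0.19  0.1   0.92] turn [  0.04 -10.25  -0.23]
slope deg -1.0791444327576776 z at y=-220 80.07193519432856 131 202
```

View pics/c8.png

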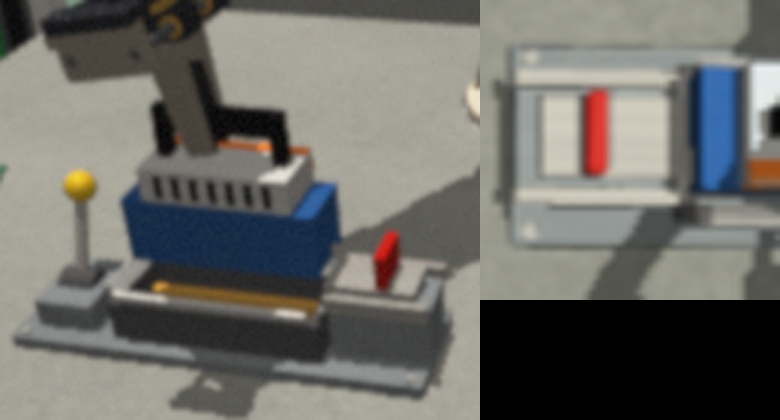

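Run:
```python
from h import *
t=cv2.imread("pics/t8.png")
for f in (4,8):
    t=cv2.imread(f"pics/t{f}.png");m=mask(t,100,130,110,30,(310,185,345,225));
    r0=[np.nonzero(m[y])[0].min()-.5 for y in range(198,214)];print(f,r0,ray("top",(np.mean(r0),206),.123 if f==4 else .130)*1000)
    ys=np.nonzero(m.any(1))[0];print(ys.min(),ys.max(),ray("top",(330,ys.min()-.5),.123 if f==4 else .130)*1000)
o=r.get_obs();print(o["position"])
```

```text
4 [np.float64(325.5), np.float64(325.5), np.float64(325.5), np.float64(325.5), np.float64(324.5), np.float64(324.5), np.float64(324.5), np.float64(325.5), np.float64(325.5), np.float64(325.5), np.float64(325.5), np.float64(325.5), np.float64(325.5), np.float64(326.5), np.float64(326.5), np.float64(326.5)] [[ 506.87784734 -136.31630597  123.        ]]
195 218 [[ 533.7427804 -147.3546377  123.       ]]
8 [np.float64(321.5), np.float64(321.5), np.float64(321.5), np.float64(321.5), np.float64(321.5), np.float64(321.5), np.float64(321.5), np.float64(321.5), np.float64(321.5), np.float64(321.5), np.float64(321.5), np.float64(322.5), np.float64(322.5), np.float64(322.5), np.float64(322.5), np.float64(322.5)] [[ 506.3498403  -126.83281923  130.        ]]
194 217 [[ 535.32627426 -146.33842553  130.        ]]
[ 0.50679572 -0.21535423  0.16991954]
```

```bash
python3 - <<'E'
from h import *
for f,zb,cx in((4,71,506.5),(8,78,507)):
    t=cv2.imread(f"pics/t{f}.png");s=cv2.imread(f"pics/s{f}.png")
    c,b=bluelines(s)
    print(f,"top leftmost ->y at bottom z",ray("top",(325.4 if f==4 else 321.8,206),zb/1000)*1000)
    m=(cv2.inRange(cv2.cvtColor(s,cv2.COLOR_BGR2HSV),(100,110,25),(130,255,255))>0)
    for row in (172,178,184):
        xs=np.nonzero(m[row,90:260])[0]+90;print(" scene row",row,"left",xs.min()-.5,np.round(rayx("scene",(xs.min()-.5,row),(cx+28)/1000),1))
E
python3 - <<'E'
import cv2,numpy as np
t=cv2.imread("pics/t8.png");s=cv2.imread("pics/s8.png")
cv2.imwrite("pics/c8b.png",np.hstack([cv2.resize(t[188:224,310:350],(440,396),interpolation=0),cv2.resize(s[150:200,120:170],(350,396),interpolation=0)]))
E
```

```text
4 top leftmost ->y at bottom z [[ 510.94493316 -143.39519757   71.        ]]
 scene row 172 left 127.5 [ 534.5 -288.3  115.8]
 scene row 178 left 129.5 [ 534.5 -286.6  100.3]
 scene row 184 left 130.5 [ 534.5 -287.4   84.1]
8 top leftmost ->y at bottom z [[ 510.41751216 -133.65514267   78.        ]]
 scene row 172 left 132.5 [ 535.  -275.7  117.4]
 scene row 178 left 133.5 [ 535.  -276.3  101.6]
 scene row 184 left 134.5 [ 535.  -277.    85.6]
```

View pics/c8b.png

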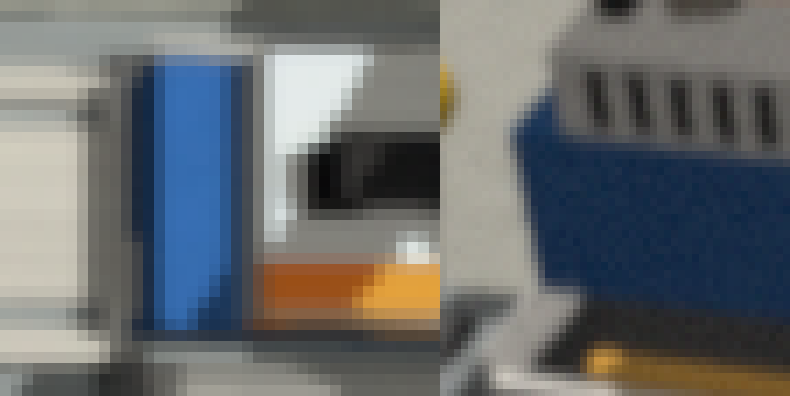

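Run:
```python
from h import *
for nm,px,z in(("-y floor junction",(381,210),.012),("-y wall top in",(385.6,210),.046),("-y lip top",(387,210),.058),("-y lip outer",(390.6,210),.058),("+y edge",(323.4,210),.046),("+y edge",(322.2,210),.058),("s8 top edge",(324,205),.130),("s8 bot edge",(321.9,205),.078)):
    print(nm,np.round(ray("top",px,z)*1000,1))
s=cv2.imread("pics/s0.png") if 0 else cv2.imread("pics/scene0.png")
cv2.imwrite("pics/c9.png",cv2.resize(s[175:235,95:250],None,fx=5,fy=5,interpolation=2))
```

```text
-y floor junction [[ 504.8 -295.3   12. ]]
-y wall top in [[ 502.5 -297.4   46. ]]
-y lip top [[ 501.7 -297.4   58. ]]
-y lip outer [[ 501.7 -306.2   58. ]]
+y edge [[ 502.8 -141.7   46. ]]
+y edge [[ 502.  -137.1   58. ]]
s8 top edge [[ 508.7 -131.9  130. ]]
s8 bot edge [[ 512.9 -133.9   78. ]]
```

View pics/c9.png

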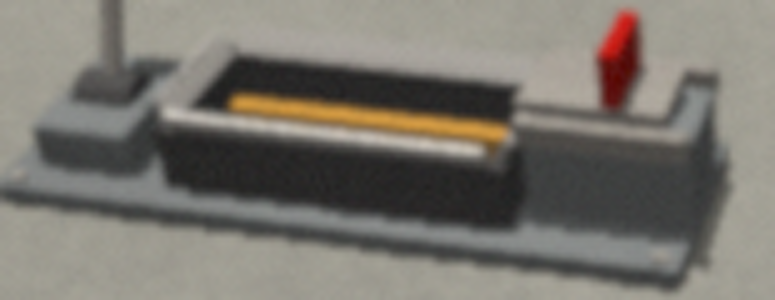

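Run:
```python
from h import *
for nm,px,z in(("rail -y end",(141,194.6),.028),("front lip -y corner",(127.3,198),.058),("front lip +y end",(196,206),.058),("dock +y front plate corner",(230.5,231.5),.008),("dock -y front corner",(95,211),.008),("ball",(116,161.4),.108)):
    print(nm,np.round(ray("scene",px,z)*1000,1))
```

```text
rail -y end [[ 494.  -290.5   28. ]]
front lip -y corner [[ 554.2 -290.7   58. ]]
front lip +y end [[ 556.5 -125.7   58. ]]
dock +y front plate corner [[570.  -45.8   8. ]]
dock -y front corner [[ 553.2 -385.4    8. ]]
ball [[ 479.2 -347.7  108. ]]
```

By same-camera comparison (top), the bay centre is y ≈ -219 and the module centre is now ≈ -208, so my earlier offset had the wrong sign because I took the end face's bottom edge for the top edge. I'll shift -11 mm, keeping the tilt, and recheck lower down.

```bash
cat >> h.py <<'E'
def dshift(d):
    o=r.get_obs();R=np.array(o["orientation"]);print("t",o["t"],"pos",np.round(o["position"]*1000,1),"F",np.round(o["contact_force"],1),"shift cm",np.round(R.T@np.array(d)/10,2))
E
python3 -c "
from h import *
dshift((0.5,-11.4,-13))"
```

```text
t 8.65 pos [ 506.8 -215.4  169.9] F [ 1.1 -0.6 -5.1] shift cm [-1.35  0.07  1.08]
```

>>> {"fn": "move_arm", "kwargs": {
  "motion": [
    [0,-0.7,0.1,0.3,0,0,0],
    [0,-1.2,0.1,0.7,0,0,0],
    [0,-1.35,0.1,1.1,0,0,0],
    [0,-1.35,0.1,1.1,0,0,0],
    [0,-1.35,0.1,1.1,0,0,0]
  ]
}}

```text
t: 9.15
position: [0.5074, -0.2266, 0.1564]
orientation: [[0.02, 1.0, 0.004], [0.984, -0.021, 0.178], [0.178, 0.001, -0.984]]
contact_force: [-0.1, 0.3, -5.6]
opening: 0.0134
```

Run:
```python
from h import *
dshift((0,0,-13))
t=r.grab_frame("top");s=r.grab_frame("scene")
cv2.imwrite('pics/t10.png',t);cv2.imwrite('pics/s10.png',s)
cv2.imwrite('pics/c10.png',np.hstack([cv2.resize(s[100:240,90:250],(480,420),interpolation=2),cv2.copyMakeBorder(cv2.resize(t[184:224,305:345],(320,320),interpolation=0),0,100,0,0,0)]))
m=mask(t,100,130,110,30,(310,185,345,225));r0=[np.nonzero(m[y])[0].min()-.5 for y in range(198,214)];print(np.mean(r0),ray("top",(np.mean(r0),206),.065)*1000)
c,b=bluelines(s);k=(c>c[0]+6)&(c<c[0]+55);W=np.array([rayx("scene",(u,v),.536) for u,v in zip(c[k],b[k])])
p=np.polyfit(W[:,1],W[:,2],1);print("slope deg",np.degrees(np.arctan(p[0])),"z at y=-220",np.polyval(p,-220))
```

```text
t 9.15 pos [ 507.4 -226.6  156.4] F [-0.1  0.3 -5.6] shift cm [-0.23 -0.    1.28]
325.5625 [[ 511.41323659 -144.63914983   65.        ]]
slope deg -0.9143928280218427 z at y=-220 66.41715250965309
```

View pics/c10.png

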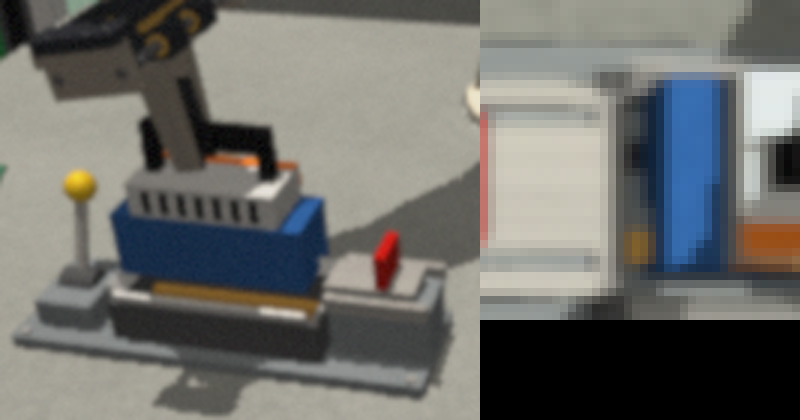

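Aligned: the module's +y end is at about -143.5 and it is level. I'll lower in small stages while watching the force.

>>> {"fn": "move_arm", "kwargs": {
  "motion": [
    [0,-0.09,0,0.5,0,0,0],
    [0,-0.18,0,1.0,0,0,0],
    [0,-0.27,0,1.5,0,0,0],
    [0,-0.36,0,2.0,0,0,0],
    [0,-0.4,0,2.2,0,0,0],
    [0,-0.4,0,2.2,0,0,0]
  ]
}}

```text
t: 9.85
position: [0.5074, -0.2265, 0.1339]
orientation: [[0.02, 1.0, 0.004], [0.984, -0.021, 0.178], [0.178, 0.0, -0.984]]
contact_force: [0.7, 0.8, -6.0]
opening: 0.0137
```

>>> {"fn": "move_arm", "kwargs": {
  "motion": [
    [0,-0.07,0,0.4,0,0,0],
    [0,-0.14,0,0.8,0,0,0],
    [0,-0.21,0,1.2,0,0,0],
    [0,-0.25,0,1.4,0,0,0],
    [0,-0.25,0,1.4,0,0,0]
  ]
}}

```text
t: 10.35
position: [0.5072, -0.2264, 0.1193]
orientation: [[0.02, 1.0, 0.003], [0.984, -0.021, 0.179], [0.179, -0.0, -0.984]]
contact_force: [0.3, -0.8, -4.6]
opening: 0.014
```

No contact, and the underside is near 28 mm. I'll continue down.

>>> {"fn": "move_arm", "kwargs": {
  "motion": [
    [0,-0.06,0,0.35,0,0,0],
    [0,-0.12,0,0.7,0,0,0],
    [0,-0.18,0,1.0,0,0,0],
    [0,-0.2,0,1.1,0,0,0],
    [0,-0.2,0,1.1,0,0,0]
  ]
}}

```text
t: 10.85
position: [0.507, -0.2263, 0.1079]
orientation: [[0.02, 1.0, 0.003], [0.984, -0.021, 0.179], [0.179, -0.001, -0.984]]
contact_force: [-0.1, 0.7, -5.9]
opening: 0.0138
```

>>> {"fn": "move_arm", "kwargs": {
  "motion": [
    [0,-0.04,0,0.2,0,0,0],
    [0,-0.07,0,0.4,0,0,0],
    [0,-0.1,0,0.55,0,0,0],
    [0,-0.1,0,0.55,0,0,0]
  ]
}}

```text
t: 11.25
position: [0.5069, -0.2262, 0.102]
orientation: [[0.02, 1.0, 0.003], [0.984, -0.021, 0.179], [0.179, -0.001, -0.984]]
contact_force: [-0.5, -0.5, -5.1]
opening: 0.0138
```

Run:
```python
from h import *
dshift((0,0,-3))
t=r.grab_frame("top");s=r.grab_frame("scene")
cv2.imwrite('pics/t11.png',t);cv2.imwrite('pics/s11.png',s)
cv2.imwrite('pics/c11.png',np.hstack([cv2.resize(s[100:240,90:250],(480,420),interpolation=2),cv2.copyMakeBorder(cv2.resize(t[184:224,305:345],(320,320),interpolation=0),0,100,0,0,0)]))
```

```text
t 11.25 pos [ 506.9 -226.2  102. ] F [-0.5 -0.5 -5.1] shift cm [-0.05  0.    0.3 ]
```

View pics/c11.png

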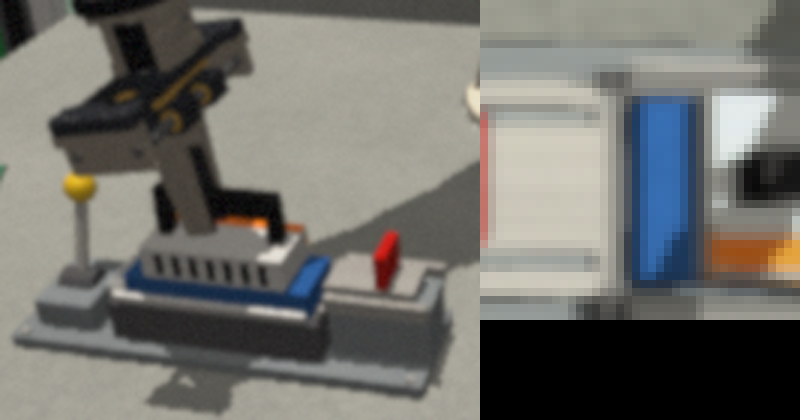

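>>> {"fn": "move_arm", "kwargs": {
  "motion": [
    [0,-0.02,0,0.15,0,0,0],
    [0,-0.05,0,0.3,0,0,0],
    [0,-0.06,0,0.4,0,0,0],
    [0,-0.06,0,0.4,0,0,0]
  ]
}}

```text
t: 11.75
position: [0.5073, -0.2259, 0.0996]
orientation: [[0.02, 1.0, 0.004], [0.984, -0.02, 0.179], [0.179, -0.0, -0.984]]
contact_force: [-3.2, 2.6, 9.9]
opening: 0.0137
```

Floor contact: +15 N, TCP z 99.6. I'll release and look.

>>> {"fn": "move_arm", "kwargs": {
  "motion": [
    [0.6,0,0,0,0,0,0],
    [0.6,0,0,0,0,0,0],
    [0.6,0,0,0,0,0,0],
    [0.6,0,0,0,0,0,0],
    [0.6,0,0,0,0,0,0],
    [0.6,0.4,0,-2,0,0,0],
    [0.6,1,0,-5,0,0,0],
    [0.6,2,0,-10,0,-5,0],
    [0.6,2,0,-13,0,-10,0],
    [0.6,2,0,-13,0,-10,0]
  ]
}}

```text
t: 12.75
position: [0.5098, -0.2299, 0.2361]
orientation: [[0.019, 1.0, 0.007], [1.0, -0.019, 0.0], [0.0, 0.007, -1.0]]
contact_force: [1.1, -0.4, 0.5]
opening: 0.0554
```

Run:
```python
from h import *
t=r.grab_frame("top");s=r.grab_frame("scene")
cv2.imwrite('pics/t12.png',t);cv2.imwrite('pics/s12.png',s)
cv2.imwrite('pics/c12.png',np.hstack([cv2.resize(s[100:240,90:250],(480,420),interpolation=2),cv2.copyMakeBorder(cv2.resize(t[184:224,305:345],(320,320),interpolation=0),0,100,0,0,0)]))
go((507,-20,220),-1)
```

```text
t 12.85 pos [ 507.5 -229.1  231.6] yawy -1.1 op 0.0551 F [-0.  -0.3 -0.7]
shift cm [20.89 -0.45  1.29] turn [ 0.07 -0.35 -0.1 ]
```

View pics/c12.png

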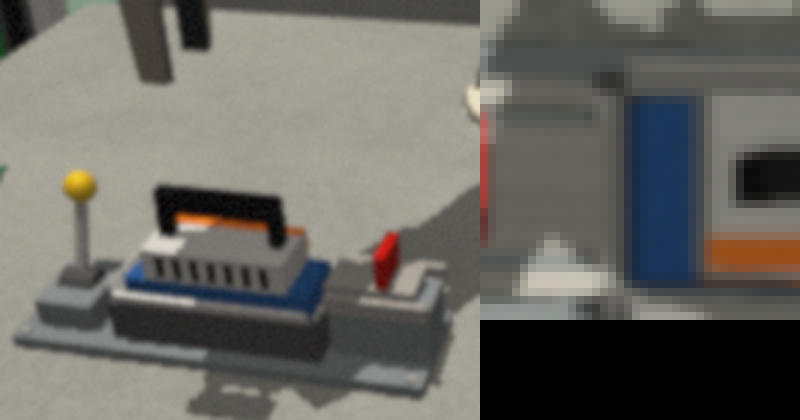

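Run:
```python
from h import *
s=cv2.imread("pics/s12.png");t=cv2.imread("pics/t12.png")
for px in((141.9,162.2),(183.5,166)): print("bar top back edge x=.5",rayx("scene",px,.500),"front",rayx("scene",px,.514))
# front bottom of alu / blue
for px,x in(((131.5,196),.535),((195,199),.535)): print(rayx("scene",px,x))
print(proj("scene",[[.5,-.27,.132],[.5,-.17,.132],[.5,-.27,.148],[.5,-.17,.148]]))
```

```text
bar top back edge x=.5 [ 500.         -268.16025097  124.39347724] front [ 514.         -260.19752089  132.59016903]
bar top back edge x=.5 [ 500.         -167.44641064  124.18216951] front [ 514.         -161.61799088  132.38333929]
[ 535.         -291.22114319   50.77247507]
[ 535.         -134.65332383   61.20679334]
[[140.59824621 159.21391341]
 [182.05975356 162.86360159]
 [139.40779322 152.97551117]
 [181.29969278 156.53988986]]
```

The bar top comes out at z ≈ 124–132 (home 132, proud 148) and level, so the module is home. Next is the lock: close the fingers, go beyond +y of the tab, then lower.

>>> {"fn": "move_arm", "kwargs": {
  "motion": [
    [0,3,0,0,0,0,0],
    [0,7,0,0,0,0,0],
    [0,11.5,0,0,0,0,0],
    [0,15.5,0,0,0,0,0],
    [0,18,0,0,0,0,0],
    [0,18.6,0,2,0,0,0],
    [0,18.6,0,5,0,0,0],
    [0,18.6,0,8,0,0,0],
    [0,18.6,0,9.5,0,0,0],
    [0,18.6,0,9.5,0,0,0]
  ]
}}

```text
t: 13.85
position: [0.5083, -0.0425, 0.1339]
orientation: [[0.02, 1.0, -0.006], [1.0, -0.02, 0.008], [0.007, -0.007, -1.0]]
contact_force: [-0.2, 0.2, -0.7]
opening: 0.0007
```

Run:
```python
from h import *
go((508.5,-45,82),-1)
s=r.grab_frame("scene")
t=r.grab_frame("top")
cv2.imwrite('pics/c13.png',np.hstack([cv2.resize(s[100:240,120:280],(480,420),interpolation=2),cv2.copyMakeBorder(cv2.resize(t[180:240,260:320],(300,300),interpolation=2),0,120,0,0,0)]))
```

```text
t 13.85 pos [508.3 -42.5 133.9] yawy -1.14 op 0.0007 F [-0.2  0.2 -0.7]
shift cm [-0.29  0.06  5.19] turn [-0.37 -0.43 -0.14]
```

View pics/c13.png

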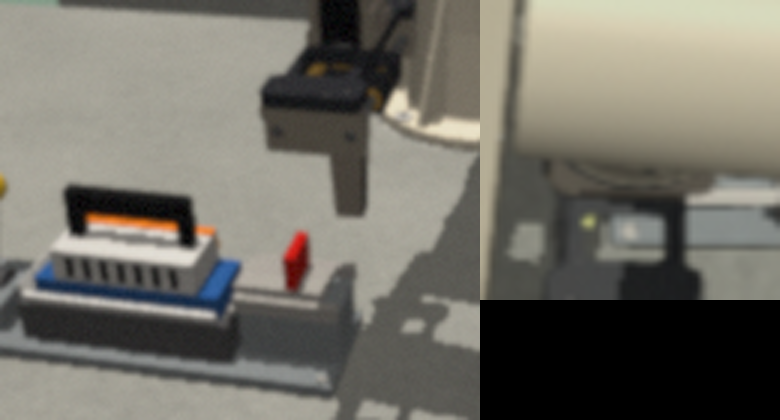

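>>> {"fn": "move_arm", "kwargs": {
  "motion": [
    [0,0,0,1.5,-0.4,-0.4,0],
    [0,0,0,3.5,-0.4,-0.4,0],
    [0,0,0,4.8,-0.4,-0.4,0],
    [0,0,0,5,-0.4,-0.4,0],
    [0,0,0,5,-0.4,-0.4,0]
  ]
}}

```text
t: 14.45
position: [0.5106, -0.0425, 0.087]
orientation: [[0.02, 1.0, 0.005], [1.0, -0.02, -0.0], [-0.0, 0.005, -1.0]]
contact_force: [-0.6, -0.4, -0.0]
opening: 0.0002
```

>>> {"fn": "move_arm", "kwargs": {
  "motion": [
    [0,-0.6,0,0,0,0,0],
    [0,-1.2,0,0,0,0,0],
    [0,-1.8,0,0,0,0,0],
    [0,-2.4,0,0,0,0,0],
    [0,-3,0,0,0,0,0],
    [0,-3.4,0,0,0,0,0],
    [0,-3.4,0,0,0,0,0]
  ]
}}

```text
t: 15.15
position: [0.5099, -0.077, 0.087]
orientation: [[0.021, 1.0, 0.005], [1.0, -0.021, -0.0], [-0.0, 0.005, -1.0]]
contact_force: [0.4, -0.4, 0.3]
opening: 0.0003
```

>>> {"fn": "move_arm", "kwargs": {
  "motion": [
    [0,-0.4,0,0,0,0,0],
    [0,-0.8,0,0,0,0,0],
    [0,-1.2,0,0,0,0,0],
    [0,-1.6,0,0,0,0,0],
    [0,-1.8,0,0,0,0,0],
    [0,-1.8,0,0,0,0,0]
  ]
}}

```text
t: 15.75
position: [0.5096, -0.094, 0.087]
orientation: [[0.022, 1.0, 0.005], [1.0, -0.022, 0.002], [0.002, 0.005, -1.0]]
contact_force: [1.1, 10.4, 1.7]
opening: 0.0001
```

>>> {"fn": "move_arm", "kwargs": {
  "motion": [
    [0,-0.15,0,0,0,0,0],
    [0,-0.3,0,0,0,0,0],
    [0,-0.3,0,0,0,0,0]
  ]
}}

```text
t: 16.05
position: [0.5096, -0.0942, 0.0871]
orientation: [[0.024, 1.0, 0.005], [1.0, -0.024, 0.007], [0.007, 0.005, -1.0]]
contact_force: [1.9, 21.3, 4.2]
opening: 0.0005
```

Run:
```python
from h import *
s=r.grab_frame("scene");cv2.imwrite("pics/s14.png",s)
cv2.imwrite('pics/c14.png',cv2.resize(s[130:240,90:250],None,fx=4.5,fy=4.5,interpolation=2))
```

```text
(no output)
```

View pics/c14.png

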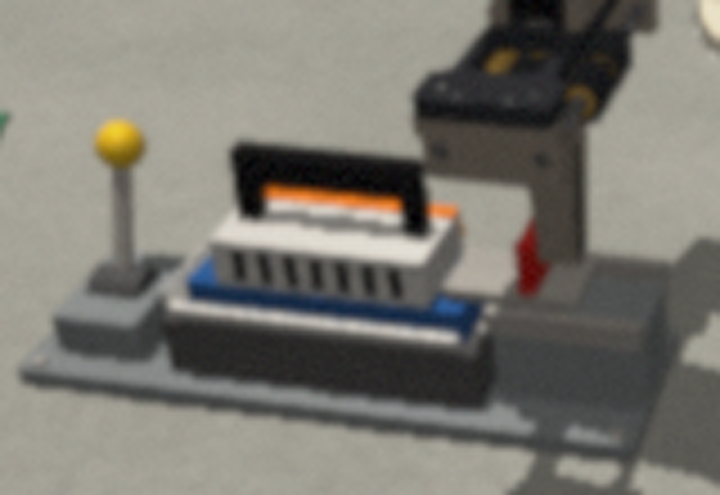

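The lock is at a hard stop: TCP y -94.2 as predicted, 21 N. I'll back off, rise and cross to the -x side of the switch.

>>> {"fn": "move_arm", "kwargs": {
  "motion": [
    [0,1,0,0,0,0,0],
    [0,2,0,-2,0,0,0],
    [0,2,0,-6,0,0,0],
    [0,2,0,-10,0,0,0],
    [0,1,-1,-12,0,0,0],
    [0,-3,-3,-12,0,0,0],
    [0,-7,-5,-12,0,0,0],
    [0,-11,-7,-12,0,0,0],
    [0,-15,-8.2,-12,0,0,0],
    [0,-19,-8.2,-12,0,0,0]
  ]
}}

```text
t: 17.1
position: [0.4204, -0.2845, 0.2055]
orientation: [[0.024, 1.0, 0.004], [1.0, -0.024, 0.006], [0.006, 0.004, -1.0]]
contact_force: [0.4, 0.8, 0.4]
opening: 0.0004
```

Run:
```python
from h import *
go((430,-350,160),-1)
t=r.grab_frame("top");s=r.grab_frame("scene");cv2.imwrite("pics/t15.png",t)
cv2.imwrite('pics/c15.png',np.vstack([cv2.resize(t[180:240,275:430],None,fx=4,fy=4,interpolation=2),cv2.resize(s[145:235,90:245],None,fx=4,fy=3.8,interpolation=2)]))
m=mask(t,0,8,150,60,(295,190,325,222)); print("tab",rect("top",m,.102))
```

```text
t 17.1 pos [ 420.4 -284.5  205.5] yawy -1.4 op 0.0004 F [0.4 0.8 0.4]
shift cm [-6.56  1.1   4.51] turn [ 0.25 -0.37 -0.4 ]
tab [ 508.6 -108.4   40.6    9.5  179.1  178.3  508.  -108.4]
```

View pics/c15.png

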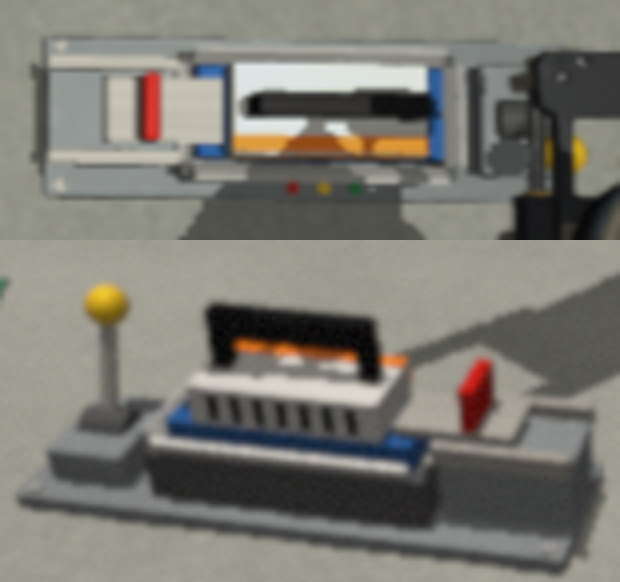

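The tab is at y = -108.4, having moved 23.7 of 24 mm, and the blade lies over the blue shoulder. Now the switch.

>>> {"fn": "move_arm", "kwargs": {
  "motion": [
    [0,-3.5,0.6,0,0,0,0],
    [0,-6.5,1,0,0,0,0],
    [0,-6.5,1,2,0,0,0],
    [0,-6.5,1,5,0,0,0],
    [0,-6.5,1,8,0,0,0],
    [0,-6.5,1,10,0,0,0],
    [0,-6.5,1,11,0,0,0],
    [0,-6.5,1,11,0,0,0]
  ]
}}

```text
t: 18.0
position: [0.4302, -0.3511, 0.0942]
orientation: [[0.027, 1.0, 0.004], [1.0, -0.027, 0.006], [0.006, 0.004, -1.0]]
contact_force: [0.3, 0.3, -0.3]
opening: 0.0006
```

Run:
```python
from h import *
go((515,-349,95),-1)
s=r.grab_frame("scene")
cv2.imwrite('pics/c16.png',cv2.resize(s[110:235,60:220],None,fx=4,fy=4,interpolation=2))
```

```text
t 18.0 pos [ 430.2 -351.1   94.2] yawy -1.54 op 0.0006 F [ 0.3  0.3 -0.3]
shift cm [ 0.44  8.47 -0.04] turn [ 0.22 -0.34 -0.54]
```

View pics/c16.png

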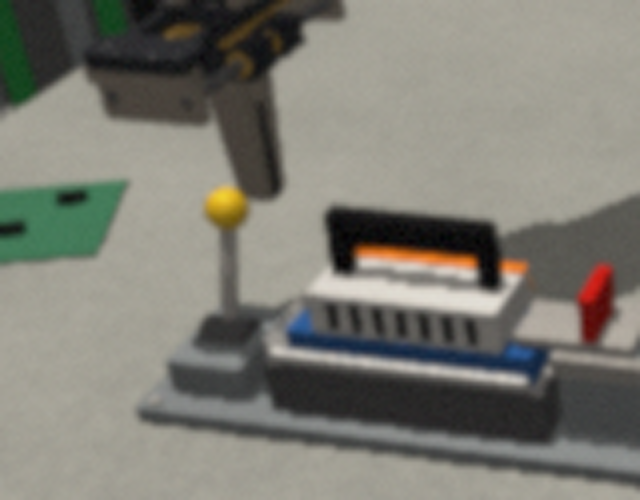

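Run:
```python
from h import *
print(proj("scene",[[.430,-.351,.094],[.479,-.349,.108]]))
```

```text
[[125.47474966 157.14029996]
 [115.56194329 161.31405604]]
```

The fingertip is at (126,158), as projected, so it is in line with the ball. Pushing.

>>> {"fn": "move_arm", "kwargs": {
  "motion": [
    [0,0.2,1.2,0,0,0,0],
    [0,0.2,2.2,0,0,0,0],
    [0,0.2,3.2,0,0,0,0],
    [0,0.3,4.2,0,0,0,0],
    [0,0.3,5.2,0,0,0,0],
    [0,0.3,6.2,0,0,0,0],
    [0,0.3,7,0,0,0,0],
    [0,0.3,7.6,0,0,0,0],
    [0,0.3,7.6,0,0,0,0]
  ]
}}

```text
t: 18.95
position: [0.5077, -0.3508, 0.0956]
orientation: [[0.027, 1.0, 0.006], [1.0, -0.027, 0.005], [0.005, 0.005, -1.0]]
contact_force: [0.4, 0.4, 0.4]
opening: 0.0007
```

>>> {"fn": "move_arm", "kwargs": {
  "motion": [
    [0,0,0.4,0,0,0,0],
    [0,0,0.8,0,0,0,0],
    [0,0,1.0,0,0,0,0],
    [0,0,1.0,0,0,0,0]
  ]
}}

```text
t: 19.35
position: [0.5166, -0.351, 0.0955]
orientation: [[0.026, 1.0, 0.003], [1.0, -0.026, 0.005], [0.005, 0.003, -1.0]]
contact_force: [-5.0, -0.6, 2.0]
opening: 0.0007
```

Run:
```python
from h import *
s=r.grab_frame("scene")
cv2.imwrite('pics/c17.png',cv2.resize(s[110:235,60:220],None,fx=4,fy=4,interpolation=2))
```

```text
(no output)
```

View pics/c17.png

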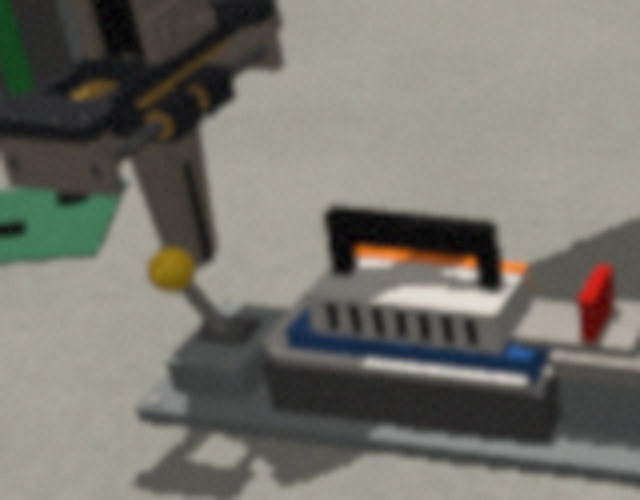

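>>> {"fn": "move_arm", "kwargs": {
  "motion": [
    [0,0,0.3,0,0,0,0],
    [0,0,0.5,0,0,0,0],
    [0,0,0.5,0,0,0,0]
  ]
}}

```text
t: 19.7
position: [0.5171, -0.3509, 0.0953]
orientation: [[0.026, 1.0, -0.005], [1.0, -0.026, 0.007], [0.007, -0.005, -1.0]]
contact_force: [-17.9, -0.8, 11.9]
opening: 0.0003
```

Hard stop: 18 N with only 0.5 mm of movement. I'll retreat and check.

>>> {"fn": "move_arm", "kwargs": {
  "motion": [
    [0,0,-1.5,0,0,0,0],
    [0,0,-4,0,0,0,0],
    [0,0,-7,-2,0,0,0],
    [0,0,-9,-7,0,0,0],
    [0,-3,-12,-11,0,0,0],
    [0,-7,-14,-13,0,0,0],
    [0,-10,-14,-13,0,0,0],
    [0,-10,-14,-13,0,0,0]
  ]
}}

```text
t: 20.5
position: [0.375, -0.4527, 0.2275]
orientation: [[0.029, 1.0, -0.002], [1.0, -0.029, 0.002], [0.002, -0.002, -1.0]]
contact_force: [0.7, -0.2, 0.4]
opening: 0.0005
```

Run:
```python
from h import *
t=r.grab_frame("top");s=r.grab_frame("scene")
cv2.imwrite("pics/t18.png",t);cv2.imwrite("pics/s18.png",s)
cv2.imwrite('pics/c18.png',np.vstack([cv2.resize(t[175:240,275:430],(620,260),interpolation=2),cv2.resize(s[145:235,90:245],(620,330),interpolation=2)]))
m=mask(t,0,8,150,60,(295,190,325,222)); print("tab",rect("top",m,.102))
m=mask(t,15,35,150,90,(400,180,428,228)); print("ball top",rect("top",m,.104))
m=mask(s,15,35,150,90,(85,150,130,190)); print("ball scene",rect("scene",m,.104))
print(r.get_obs()["t"],r.get_obs()["position"])
```

```text
tab [ 508.6 -108.4   40.6    9.5  179.1  178.3  508.  -108.4]
ball top [ 542.4 -349.7   26.3   23.9   89.8  118.3  542.7 -349.7]
ball scene [ 545.2 -347.8   51.    23.8   29.2   38.7  545.7 -346.7]
20.6 [ 0.37494812 -0.44844287  0.22532493]
```

View pics/c18.png

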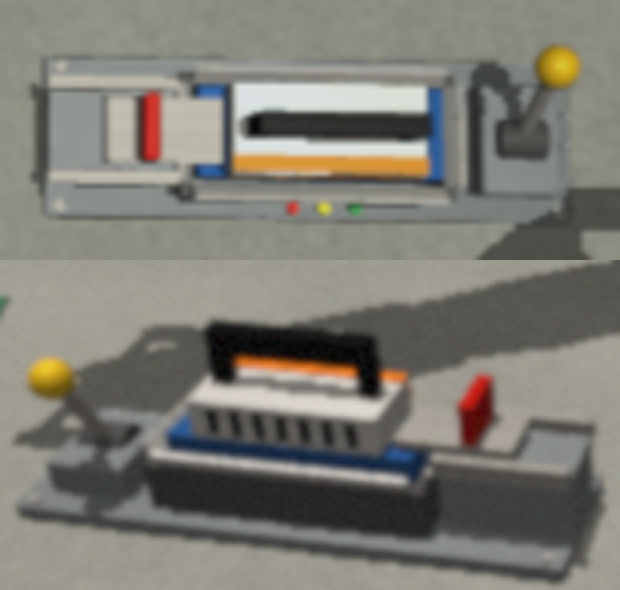

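View pics/t18.png

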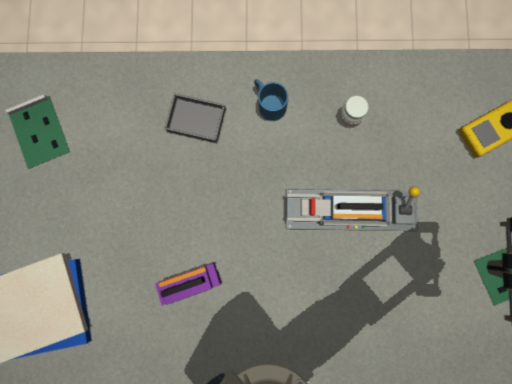

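The ball is at x = 542.5, which is hinge + 38 mm, so the switch is fully on. The tab is still closed, the module is home and the bystanders haven't moved. Handing in.

```bash
python3 -c "
from bench import r
print(r.finish_job())"
```

```text
the job is handed in; nothing more can be done
None
```

The job is done and handed in at about 20.6 s on the robot's clock: the blue module is home in the bay, the lock slide is closed and the supply switch is on.

**Module:** The first try caught the -y lip of the bay, with about 23 N sideways and 22 N upwards. The module tipped about 10° in the grip, because I had misread a module edge in the image and misplaced it by about 5 mm. I lifted it, levelled it, re-measured and lowered it again. It then went down without resistance until it touched the floor. It did not need turning end for end, because the rail was visible on the dock's -x side and I set the groove over it.

**Last checks:**

| Item | Measured | Expected |
|---|---|---|
| Module handle top | z ≈ 124–132 mm, level at both ends | 132 mm home, 148 mm proud |
| Lock tab travel | 23.7 mm, hard stop at 21 N, blade over the shoulder | 24 mm |
| Switch ball | x = 542.5 mm, hard stop at 18 N | about 542.5 mm (hinge + 38 mm) |
| Mug, jar, tray, purple module | not moved, judged by eye in the top picture | not moved |

**Disagreements:** The scene camera read about 3 mm further to +y than the top camera on the dock, so I relied on the top camera for the fit. The switch ball started about 25 mm from the hinge line rather than the stated 38 mm. Its end position still matches fully on.

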